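# Count off a row of brass discs by touch

## Robot

A 7-joint arm with a two-finger parallel gripper is mounted at the origin on the work surface. World frame = base frame: x ahead of the robot, y to its left, z up, the work surface at z = 0. Lengths are in m, angles in rad, forces in N, time in s.
With the tool pointing down it reaches from about 0.4 to 0.875 m from the base axis. Payload 19.3 kg.
Tool frame: the origin (TCP) lies midway between the tips of the shut fingers; the grasp point (between the pads) lies 19 mm behind it; z points along the fingers, y is the direction in which the jaws open and shut (so a half turn about z gives the same grasp; the last joint's range is limited). The gripper opens to 85 mm and grips with 20 to 120 N. Pads are 22 mm wide; open, the fingers measure 114 mm over their backs; the gripper's body (76 mm by 85 mm) begins 54 mm behind the grasp point. The pads swing forward as they close: fully open they stand 13 mm farther back than shut.
Start: joints at [1.104, 0.521, -0.036, 1.599, 0.021, 1.021, -0.113], TCP at [0.242, -0.576, 0.198] pointing down, gripper open.
Joint ranges: [-2.91, 2.91], [-0.3, 2.13], [-1.5, 1.42], [0.17, 2.43], [-1.26, 4.41], [0.16, 1.93], [-2.52, 2.52]. Speed limits (rad/s): [1.89, 1.89, 2.39, 2.39, 3.01, 3.01, 3.01].

## Interface

Orientations are given as [roll, pitch, yaw] about the fixed x, y, z axes, in that order (R = Rz(yaw) Ry(pitch) Rx(roll)).
In Python, from workcell import bot, eyes gives the robot as it stands. The module is installed in compiled form; this text tells all that it offers.
- The arm moves only by the shell command python3 -m jog 'ROWS' [FORCE]. ROWS is JSON, a list of rows, each an object with "delta_pos": the shift along the world's x, y, z in mm, a list of three; "spin": the turn about the world's z in rad; "claw": the closure, from 0 (fully open) to 1 (shut). In form: [{"delta_pos": [tx, ty, tz], "spin": spin, "claw": claw}, ...]. A call has 1 to 8 rows; each row is the pose to reach, as a shift and turn from the pose measured when the call began; what a row does not reach only later rows make up. A row lasts 1/10 s, in which the tool goes at most 50 mm and 8.59 degrees, less where a joint would pass 70% of its speed; a pose out of reach is approached as far as the arm can. A call with a gripper value outside its range is refused whole. The fingers move at their own pace and stop on an object; FORCE is the grip in N (left out, the last holds). Time passes only in rows, so rows that repeat a pose let the fingers close. It gives the time, the measured TCP pose, the force and the opening at its end, in the units of the state.
- bot.observe(): the state, without advancing time (a new reading comes with each control period).
- eyes.grab_frame(name): name is "side" or "top" or "wrist"; returns the picture (400x640x3 uint8, blue, green, red); there is no depth.
- eyes.camera_params(name): a dict with "fx", "fy", "cx", "cy" (pixels), "origin" and "attitude" of the camera in the world. Camera axes: x right, y up, looking along -z (the intrinsics and any distortion apply to the point x, -y, -z); pixel columns grow to the right and rows downward; lengths in m; the calibration is good to about 2 mm. A picture is of the moment at which its call begins: read the wrist's pose just before it. camera_params takes no time and is no camera call; for the wrist camera it gives the pose at the moment of the call.
- bot.job_done(): hands the job in, once; it reports no verdict.
The state is a dict: "clock": time; "qpos": joint angles; "qd": joint speeds; "joint_efforts": joint torques, N m; "position": TCP position; "tool_rot": TCP orientation; "force": force on the tool from outside, world axes, zero at the start; "moment": the same for the moment, N m; "grip_width": finger opening in m.
Only numpy, scipy, OpenCV 4.12 (cv2) and the standard library are available. Lean on these libraries where they do the work, as an engineer would, in place of code of your own. Each camera call takes 0.05 s, during which the arm holds its last target. There are 200 camera calls.

## Task

Count off the four brass discs standing in the foam tray by touch: begin at the end of the row where the upright steel pin stands and go along the row with closed fingertips, touching the top edge of every disc in turn, one at a time, lightly but so that it gives a little in its foam. Finish while holding: the program ends with the fingertips still resting lightly on the fourth and last disc, pressing it down a little, and touching no other. Do not lift or knock any disc, and leave the pen, the spare disc and the steel ring beside the tray alone.

Things in the scene. Friction and masses are not known exactly. Their poses are not given: they have to be found in the camera images.
- tray: Fixed white foam tray on the bench, 140 mm (its x) by 320 mm (its y), rim 33 mm high, inner floor 10 mm above the bench. Origin: centre of its underside; z up. The row of four discs runs along its y axis, on its centre line (x = 0), in the order disc1, disc2, disc3, disc4 from +y to -y, about 54 mm apart but unevenly (44 to 64 mm). The tray lies turned by up to 0.4 rad.
- pin: Start marker: upright steel pin with a chamfered tip, 18 mm diameter, top 65 mm above the bench, fixed in the tray floor at one end of the row, about 49 mm beyond the end disc; at the +y end or the -y end of the tray. Origin: centre of its foot.
- stud: Low steel stud, 28 mm diameter, top 22 mm above the bench, fixed in the tray floor at the other end of the row from the pin. Origin: centre of its foot.
- disc1: Brass port plate with a bore and a ring of slots, 100 mm diameter, 10 mm thick, standing on edge in its own white foam seat (30 mm along the row, top 46 mm above the bench). Origin: centre of the disc, 50 mm below its topmost point; its y axis is the disc's axis, along the row; z up. It can move only up or down: the foam gives about 1.25 mm per newton pressed on the top edge, 12 mm at most, and springs back.
- disc1_top (a point): Topmost point of disc1's rim, midway through its thickness, 124 mm above the bench when nothing presses it.
- disc2: Brass port plate with a bore and a ring of slots, 84 mm diameter, 10 mm thick, standing on edge in its own white foam seat (30 mm along the row, top 46 mm above the bench). Origin: centre of the disc, 42 mm below its topmost point; its y axis is the disc's axis, along the row; z up. It can move only up or down: the foam gives about 1.25 mm per newton pressed on the top edge, 12 mm at most, and springs back.
- disc2_top (a point): Topmost point of disc2's rim, midway through its thickness, 108 mm above the bench when nothing presses it.
- disc3: Brass port plate with a bore and a ring of slots, 100 mm diameter, 10 mm thick, standing on edge in its own white foam seat (30 mm along the row, top 46 mm above the bench). Origin: centre of the disc, 50 mm below its topmost point; its y axis is the disc's axis, along the row; z up. It can move only up or down: the foam gives about 1.25 mm per newton pressed on the top edge, 12 mm at most, and springs back.
- disc3_top (a point): Topmost point of disc3's rim, midway through its thickness, 124 mm above the bench when nothing presses it.
- disc4: Brass port plate with a bore and a ring of slots, 84 mm diameter, 10 mm thick, standing on edge in its own white foam seat (30 mm along the row, top 46 mm above the bench). Origin: centre of the disc, 42 mm below its topmost point; its y axis is the disc's axis, along the row; z up. It can move only up or down: the foam gives about 1.25 mm per newton pressed on the top edge, 12 mm at most, and springs back.
- disc4_top (a point): Topmost point of disc4's rim, midway through its thickness, 108 mm above the bench when nothing presses it.
- pen: Bystander: loose marker pen lying on the bench on the robot's side of the tray, 130 mm long along its x, 18 mm thick. Origin: on the bench under its middle.
- spare: Bystander: loose brass port plate lying flat on the bench on the far side of the tray, 84 mm diameter, 10 mm thick. Origin: centre of its underside.
- gauge: Bystander: loose steel setting ring lying on the bench on the far side of the tray, 48 mm outside diameter, 16 mm high. Origin: centre of its underside.

How it is judged:
On the way, in this order (a step that is already met when the one before it is completed fails the run):
1. the first disc counted from the pin is touched by the fingers and pressed down at least 1 mm (((y of pin in the frame of tray above 0 m and (contact force between the fingers and disc1 above 0.3 N and height (world z) of disc1_top below 0.123 m)) or (y of pin in the frame of tray below 0 m and (contact force between the fingers and disc4 above 0.3 N and height (world z) of disc4_top below 0.107 m)))), for 0.1 s.
2. the second disc counted from the pin is touched by the fingers and pressed down at least 1 mm (((y of pin in the frame of tray above 0 m and (contact force between the fingers and disc2 above 0.3 N and height (world z) of disc2_top below 0.107 m)) or (y of pin in the frame of tray below 0 m and (contact force between the fingers and disc3 above 0.3 N and height (world z) of disc3_top below 0.123 m)))), for 0.1 s.
3. the third disc counted from the pin is touched by the fingers and pressed down at least 1 mm (((y of pin in the frame of tray above 0 m and (contact force between the fingers and disc3 above 0.3 N and height (world z) of disc3_top below 0.123 m)) or (y of pin in the frame of tray below 0 m and (contact force between the fingers and disc2 above 0.3 N and height (world z) of disc2_top below 0.107 m)))), for 0.1 s.
4. the fourth disc counted from the pin is touched by the fingers and pressed down at least 1 mm (((y of pin in the frame of tray above 0 m and (contact force between the fingers and disc4 above 0.3 N and height (world z) of disc4_top below 0.107 m)) or (y of pin in the frame of tray below 0 m and (contact force between the fingers and disc1 above 0.3 N and height (world z) of disc1_top below 0.123 m)))), for 0.1 s.
At the end, for the whole second after the job is handed in: The fingers still press the last disc (the one farthest from the pin) down by at least 1 mm with 0.3 to 15 N; the other three discs are untouched and have sprung back to within 1 mm of their free height; the bystanders are at rest (((y of pin in the frame of tray above 0 m and ((contact force between the fingers and disc4 above 0.3 N and height (world z) of disc4_top below 0.107 m) and contact force between the fingers and disc4 below 15 N and (contact force between the fingers and disc1 below 0.1 N and height (world z) of disc1_top above 0.123 m) and (contact force between the fingers and disc2 below 0.1 N and height (world z) of disc2_top above 0.107 m) and (contact force between the fingers and disc3 below 0.1 N and height (world z) of disc3_top above 0.123 m))) or (y of pin in the frame of tray below 0 m and ((contact force between the fingers and disc1 above 0.3 N and height (world z) of disc1_top below 0.123 m) and contact force between the fingers and disc1 below 15 N and (contact force between the fingers and disc2 below 0.1 N and height (world z) of disc2_top above 0.107 m) and (contact force between the fingers and disc3 below 0.1 N and height (world z) of disc3_top above 0.123 m) and (contact force between the fingers and disc4 below 0.1 N and height (world z) of disc4_top above 0.107 m)))) and linear speed of each of pen, spare, gauge below 0.02 m/s); the arm keeps its last pose, push and grip.
It fails at once if a disc is pressed or struck with more than 15 N (contact force between any of the arm, the fingers and disc1 above 15 N or contact force between any of the arm, the fingers and disc2 above 15 N or contact force between any of the arm, the fingers and disc3 above 15 N or contact force between any of the arm, the fingers and disc4 above 15 N).
It fails at once if two discs are touched at once ((contact force between the fingers and disc1 above 0.3 N and contact force between the fingers and disc2 above 0.3 N) or (contact force between the fingers and disc1 above 0.3 N and contact force between the fingers and disc3 above 0.3 N) or (contact force between the fingers and disc1 above 0.3 N and contact force between the fingers and disc4 above 0.3 N) or (contact force between the fingers and disc2 above 0.3 N and contact force between the fingers and disc3 above 0.3 N) or (contact force between the fingers and disc2 above 0.3 N and contact force between the fingers and disc4 above 0.3 N) or (contact force between the fingers and disc3 above 0.3 N and contact force between the fingers and disc4 above 0.3 N)).
It fails at once if a disc is lifted more than 5 mm in its seat (height (world z) of any of disc1_top, disc3_top above 0.129 m or height (world z) of any of disc2_top, disc4_top above 0.113 m).
It fails at once if the pen, the spare disc or the steel ring is moved more than 15 mm or lifted (distance of any of pen, spare, gauge from where it was at the start of the episode above 0.015 m).
It also fails if it takes over 45 s, if anything falls off the work surface, if the arm or the gripper's body presses on something with over 40 N, if the wrist force passes 120 N, or if a joint passes its speed limit or range.

## Working session

There is one attempt and no reset: what is moved stays moved. The work goes in short steps, Python scripts to look and compute and a shell command to move; the robot and the scene stay as the last step left them, time stands still between calls to the robot, and variables do not carry over. Pictures are saved under pics/ and viewed, about 8 in all and at most 12, crops included, and the job is handed in when it is done.

```bash
mkdir -p pics
python3 - <<'E'
from workcell import bot, eyes
import cv2
s=bot.observe(); print({k:s[k] for k in('clock','position','tool_rot','force','grip_width')})
for n in('top','side'):
    cv2.imwrite(f'pics/{n}0.png',eyes.grab_frame(n)); print(n,eyes.camera_params(n))
E
```

```text
{'clock': 0.0, 'position': array([ 0.24135664, -0.57612907,  0.19712371]), 'tool_rot': array([-3.14048052e+00,  8.35551191e-05,  3.96792031e-01]), 'force': array([ 1.29502682, -0.53108736, -0.08961819]), 'grip_width': 0.08524412045649966}
top {'fx': 427.3938979798155, 'fy': 427.3938979798155, 'cx': 316.03768489449976, 'cy': 194.9324209117565, 'origin': array([0.41176085, 0.05674177, 0.91111845]), 'attitude': array([ 2.15971032e-01, -1.04723254e-03, -1.53236106e+00])}
side {'fx': 451.70674751558914, 'fy': 451.70674751558914, 'cx': 317.51964841645963, 'cy': 194.9623930504255, 'origin': array([ 0.17288324, -0.37060515,  0.6144963 ]), 'attitude': array([ 0.87687231, -0.00682316, -0.75367547])}
```

View pics/top0.png

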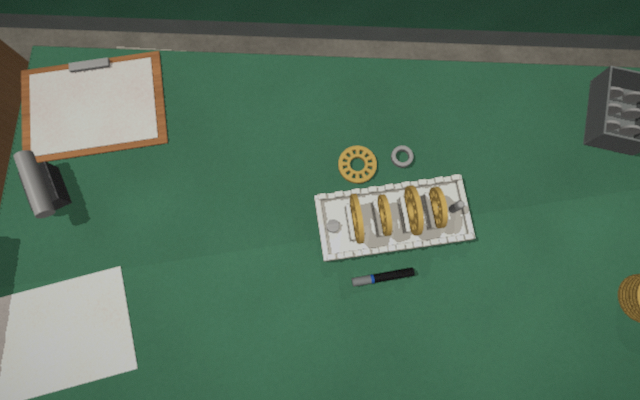

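View pics/side0.png

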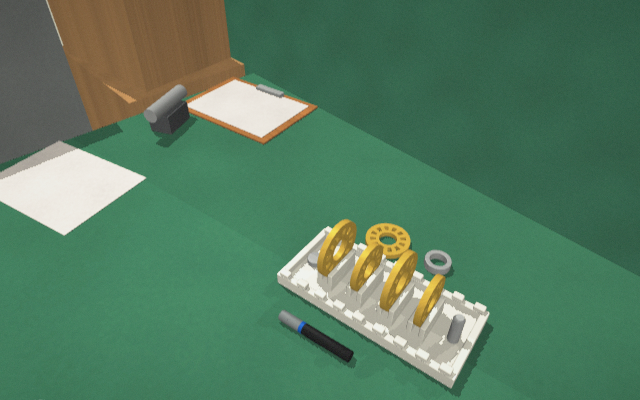

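Run:
```python
import cv2
a=cv2.imread('pics/top0.png')[165:270,305:485]
cv2.imwrite('pics/topc.png',cv2.resize(a,None,fx=4.4,fy=4.4,interpolation=cv2.INTER_CUBIC))
a=cv2.imread('pics/side0.png')[210:395,270:500]
cv2.imwrite('pics/sidec.png',cv2.resize(a,None,fx=3.2,fy=3.2,interpolation=cv2.INTER_CUBIC))
```

```text
(no output)
```

View pics/topc.png

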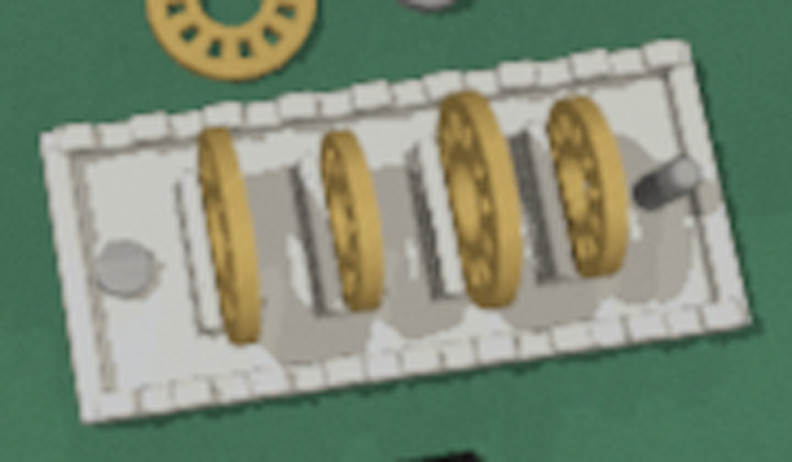

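View pics/sidec.png

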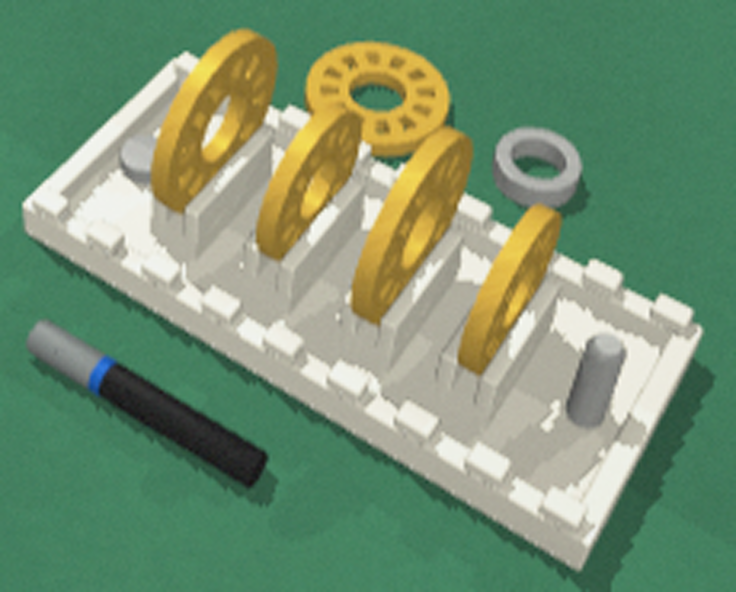

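The pin is at the right-hand end in the top view (full image about 456,208), with the stud at 333,226. From the pin the discs run small, large, small, large. I'll take disc4 as first, so the pin is on the -y side. Next I'll fit the tray and discs.

```bash
cat > h.py <<'E'
import numpy as np, cv2
from scipy.spatial.transform import Rotation as R
from workcell import bot, eyes
def proj(n,P,c=None):
    c=c or eyes.camera_params(n); P=np.atleast_2d(P)
    q=(P-c['origin'])@R.from_euler('xyz',c['attitude']).as_matrix()
    return np.c_[c['cx']+c['fx']*q[:,0]/-q[:,2], c['cy']-c['fy']*q[:,1]/-q[:,2]]
def tray(t,P):
    P=np.atleast_2d(P); c,s=np.cos(t[2]),np.sin(t[2])
    return np.c_[t[0]+c*P[:,0]-s*P[:,1], t[1]+s*P[:,0]+c*P[:,1], P[:,2]]
D={1:.05,2:.042,3:.05,4:.042}
def disc(i,y,x=0,zmin=.047):
    r=D[i]; zc=(.124 if i in(1,3) else .108)-r
    a=np.linspace(0,2*np.pi,181); z=zc+r*np.cos(a); k=z>zmin
    return np.vstack([np.c_[x+r*np.sin(a)[k],0*a[k]+y+d,z[k]] for d in(-.005,.005)])
E
python3 - <<'E'
from h import *
from scipy.optimize import least_squares
top=np.array([[45,133],[687,42],[748,322],[88,420]])/4.4+[305,165]   # far+y, far-y, near-y, near+y
side=np.array([[182,55],[702,330],[582,548],[25,207]])/3.2+[270,210]
C=np.array([[.07,.16,.033],[.07,-.16,.033],[-.07,-.16,.033],[-.07,.16,.033]])
for nm,vs in(('both',(('top',top),('side',side))),('top',(('top',top),)),('side',(('side',side),))):
    f=lambda t:np.vstack([proj(n,tray(t,C))-p for n,p in vs]).ravel()
    r=least_squares(f,[.45,-.1,.1]); print(nm,r.x.round(4),f(r.x).round(1))
    if nm=='both':T=r.x
np.save('T.npy',T)
print('pin', proj('top',tray(T,[0,-.13,.065])),proj('side',tray(T,[0,-.13,.065])))
out=[]
for n in('top','side'):
    im=cv2.imread(f'pics/{n}0.png'); h=cv2.cvtColor(im,cv2.COLOR_BGR2HSV)
    g=cv2.inRange(h,(15,110,80),(32,255,255)); big=cv2.resize(g,None,fx=4,fy=4)>127
    g=big
    ys=np.arange(-.13,.13,.001)
    for i in D:
        sc=[]
        for y in ys:
            p=(proj(n,tray(T,disc(i,y)))*4+1.5).astype(np.float32); m=np.zeros(g.shape,np.uint8)
            cv2.fillConvexPoly(m,cv2.convexHull(p).astype(int),1); m=m>0
            d=cv2.dilate(m.astype(np.uint8),np.ones((13,13)))>0
            sc.append((g&m).sum()/m.sum()-(g&d&~m).sum()/m.sum())
        sc=np.array(sc); k=[j for j in range(2,len(sc)-2) if sc[j]==sc[max(0,j-12):j+13].max() and sc[j]>.35]
        print(n,i,[(round(ys[j],4),round(sc[j],2)) for j in k])
E
```

```text
both [ 0.5627 -0.1046  0.1731] [-0.1 -0.2  3.2  0.7  3.5  2.3 -0.6  1.2 -2.7 -2.7  2.1 -1.8  2.  -0.7
 -3.1 -4.3]
top [ 0.5649 -0.1015  0.1837] [-1.7 -0.5  1.2 -1.   2.1  0.4 -1.6  0.8]
side [ 0.5607 -0.1066  0.1671] [-2.3 -1.8  2.6  0.3  1.8  1.6 -3.1 -3.5]
pin [[462.36824204 206.3740908 ]] [[458.94988338 319.85158376]]
top 1 [(np.float64(-0.074), np.float64(0.64)), (np.float64(-0.027), np.float64(0.87)), (np.float64(0.033), np.float64(0.65)), (np.float64(0.087), np.float64(0.84))]
top 2 [(np.float64(-0.079), np.float64(0.84)), (np.float64(-0.03), np.float64(0.81)), (np.float64(0.03), np.float64(0.86)), (np.float64(0.086), np.float64(0.89))]
top 3 [(np.float64(-0.074), np.float64(0.64)), (np.float64(-0.027), np.float64(0.87)), (np.float64(0.033), np.float64(0.65)), (np.float64(0.087), np.float64(0.84))]
top 4 [(np.float64(-0.079), np.float64(0.84)), (np.float64(-0.03), np.float64(0.81)), (np.float64(0.03), np.float64(0.86)), (np.float64(0.086), np.float64(0.89))]
side 1 [(np.float64(-0.084), np.float64(0.72)), (np.float64(-0.03), np.float64(0.89)), (np.float64(0.025), np.float64(0.75)), (np.float64(0.083), np.float64(0.88))]
side 2 [(np.float64(-0.082), np.float64(0.88)), (np.float64(-0.03), np.float64(0.82)), (np.float64(0.026), np.float64(0.88)), (np.float64(0.083), np.float64(0.77))]
side 3 [(np.float64(-0.084), np.float64(0.72)), (np.float64(-0.03), np.float64(0.89)), (np.float64(0.025), np.float64(0.75)), (np.float64(0.083), np.float64(0.88))]
side 4 [(np.float64(-0.082), np.float64(0.88)), (np.float64(-0.03), np.float64(0.82)), (np.float64(0.026), np.float64(0.88)), (np.float64(0.083), np.float64(0.77))]
```

```bash
python3 -m jog '[{"delta_pos":[40,45,0],"spin":-0.1,"claw":1},{"delta_pos":[70,85,0],"spin":-0.2,"claw":1},{"delta_pos":[100,120,0],"spin":-0.22,"claw":1},{"delta_pos":[130,155,0],"spin":-0.22,"claw":1},{"delta_pos":[160,190,0],"spin":-0.22,"claw":1},{"delta_pos":[190,225,0],"spin":-0.22,"claw":1},{"delta_pos":[220,260,0],"spin":-0.22,"claw":1},{"delta_pos":[220,260,0],"spin":-0.22,"claw":1}]' 20
```

```text
clock: 0.9
position: [0.4654, -0.3105, 0.1969]
tool_rot: [-3.139, -0.002, 0.185]
force: [-1.4, -0.5, 0.6]
grip_width: 0.0003
```

```bash
python3 -m jog '[{"delta_pos":[30,34,0],"spin":-0.01,"claw":1},{"delta_pos":[60,68,0],"spin":-0.01,"claw":1},{"delta_pos":[85,98,0],"spin":-0.01,"claw":1},{"delta_pos":[111,127,0],"spin":-0.01,"claw":1},{"delta_pos":[111,127,-30],"spin":-0.01,"claw":1},{"delta_pos":[111,127,-45],"spin":-0.01,"claw":1},{"delta_pos":[111,127,-45],"spin":-0.01,"claw":1}]'
python3 - <<'E'
from h import *
s=bot.observe(); print(s['clock'],s['position'],s['force'])
T=np.load('T.npy'); ys={1:.085,2:.028,3:-.0285,4:-.0805}; tcp=s['position']
ims=[]
for n in('wrist','side'):
    c=eyes.camera_params(n); im=eyes.grab_frame(n); big=cv2.resize(im,None,fx=2,fy=2,interpolation=cv2.INTER_CUBIC)
    if n=='wrist': print(c)
    for i,y in ys.items():
        try:
            p=tray(T,disc(i,y)); u=(proj(n,p,c)*2+.5).astype(int)
            h=cv2.convexHull(u.astype(np.int32)); cv2.polylines(big,[h],True,(255,0,0),1)
        except Exception as e: print(e)
    u=(proj(n,[tcp],c)*2).astype(int)[0]; print(n,u/2)
    cv2.circle(big,tuple(int(v) for v in u),3,(0,0,255),1)
    if n=='side': big=big[340:790,480:1080]
    else: big=cv2.resize(big,(800,500),interpolation=cv2.INTER_AREA)
    cv2.imwrite(f'pics/{n}1.png',big)
E
```

```text
clock: 1.6
position: [0.5751, -0.1831, 0.1497]
tool_rot: [-3.137, 0.002, 0.175]
force: [0.3, 0.0, 0.7]
grip_width: 0.0002
1.6 [ 0.57508822 -0.18314762  0.14973207] [0.26663622 0.04449055 0.74215629]
{'fx': 309.23082243797614, 'fy': 309.23082243797614, 'cx': 316.29823788991825, 'cy': 196.80872904935174, 'origin': array([ 0.66022879, -0.16901252,  0.3259145 ]), 'attitude': array([-0.33552304,  0.00446965, -1.39573771])}
wrist [316. 234.]
side [436.  264.5]
```

View pics/wrist1.png

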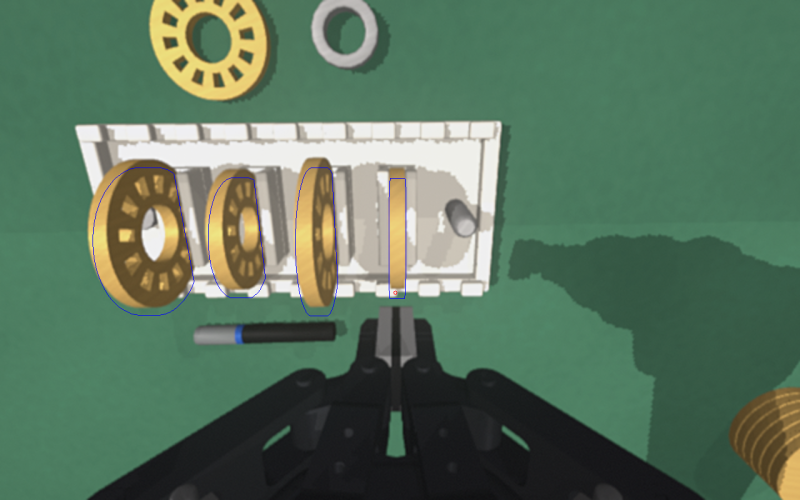

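View pics/side1.png

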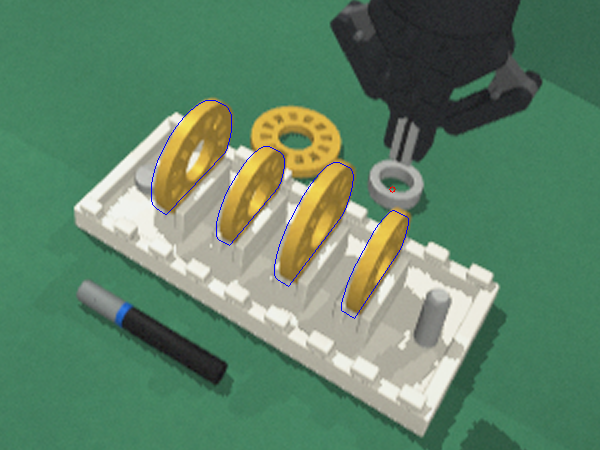

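The side view shows the fingertips above and to the right of the projected TCP. In the wrist view the discs sit about 10 px above the fitted outlines. I'll triangulate the tips and refit the discs in the wrist picture.

Run:
```python
from h import *
print(bot.observe()['position'],bot.observe()['tool_rot'])
a=eyes.grab_frame('side')[170:275,385:535]; b=eyes.grab_frame('top'); 
print('top tcp',proj('top',[bot.observe()['position']]))
b=b[150:255,370:520]
c=eyes.grab_frame('wrist')[220:325,240:390]
m=np.hstack([cv2.resize(x,None,fx=3.5,fy=3.5,interpolation=cv2.INTER_CUBIC)[:,:] for x in(a,c)])
m2=np.vstack([cv2.resize(m[:, :],(800,280)),cv2.resize(b,(400,280),interpolation=cv2.INTER_CUBIC).repeat(1,0)[:, :].copy() if 0 else np.hstack([cv2.resize(b,(400,280),interpolation=cv2.INTER_CUBIC),np.zeros((280,400,3),np.uint8)])])
cv2.imwrite('pics/tip.png',m2)
```

```text
[ 0.57636545 -0.18376583  0.15224754] [-3.13850144e+00 -1.31628094e-03  1.74527955e-01]
top tcp [[451.88016167 200.71710302]]
```

View pics/tip.png

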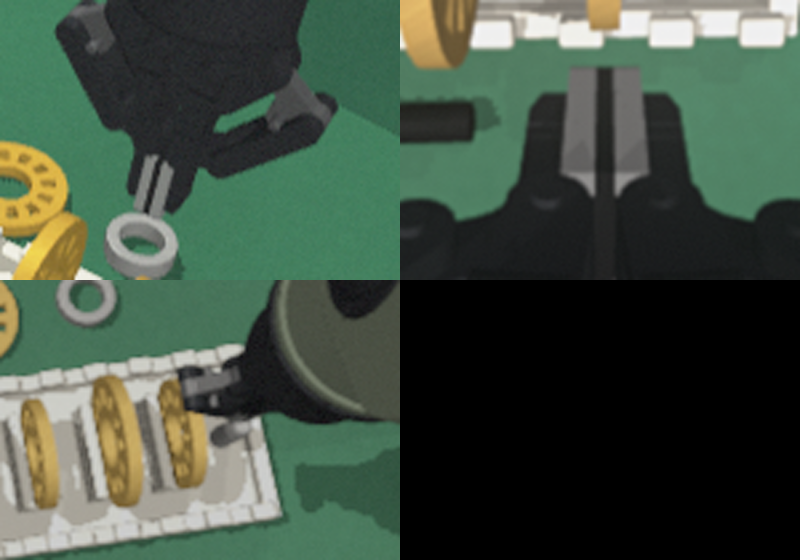

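Run:
```python
from h import *
from scipy.optimize import least_squares
obs={'side':(444.2,249.5),'top':(447,191),'wrist':(316.9,245.5)}
for ns in(('side','top'),('side','wrist'),('top','wrist'),('side','top','wrist')):
    f=lambda p:np.concatenate([proj(n,[p])[0]-obs[n] for n in ns])
    r=least_squares(f,[.57,-.18,.16]); print(ns,r.x.round(4),r.fun.round(1))
# disc fit in wrist view with free xshift
c=eyes.camera_params('wrist'); im=eyes.grab_frame('wrist')
h=cv2.cvtColor(im,cv2.COLOR_BGR2HSV); g=cv2.inRange(h,(12,80,50),(34,255,255))
T=np.load('T.npy'); ys={1:.085,2:.028,3:-.0285,4:-.0805}
for n,cc in(('wrist',c),('top',None),('side',None)):
  if n!='wrist':
    im=cv2.imread(f'pics/{n}0.png'); g=cv2.inRange(cv2.cvtColor(im,cv2.COLOR_BGR2HSV),(15,110,80),(32,255,255)); cc=eyes.camera_params(n)
  for i in D:
    best=None
    for x in np.arange(-.012,.0125,.001):
      for y in ys[i]+np.arange(-.012,.0125,.001):
        p=(proj(n,tray(T,disc(i,y,x)),cc)*16).round().astype(np.int32); m=np.zeros(g.shape,np.uint8)
        cv2.fillConvexPoly(m,cv2.convexHull(p),1,shift=4)
        d=cv2.dilate(m,np.ones((7,7)))
        s=((g>0)&(m>0)).sum()/m.sum()-((g>0)&(d>0)&(m==0)).sum()/m.sum()
        if best is None or s>best[0]: best=(s,x,y)
    print(n,i,np.round(best,4), 'world',tray(T,[best[1],best[2],0])[0,:2].round(4))
```

```text
('side', 'top') [ 0.5963 -0.1767  0.1581] [-1.5  0.5  1.4 -1.6]
('side', 'wrist') [ 0.5812 -0.1839  0.1763] [-1.  -0.4  0.5 -0.1]
('top', 'wrist') [ 0.5839 -0.1818  0.1804] [ 8.4  2.6 -2.4 -1.4]
('side', 'top', 'wrist') [ 0.5822 -0.1826  0.1765] [-1.4 -1.4  8.2  4.  -1.5 -1.8]
wrist 1 [0.8859 0.006  0.086 ] world [ 0.5538 -0.0189]
wrist 2 [0.9234 0.008  0.028 ] world [ 0.5658 -0.0756]
wrist 3 [ 0.9584  0.007  -0.0285] world [ 0.5745 -0.1315]
wrist 4 [ 0.8786  0.007  -0.0805] world [ 0.5835 -0.1827]
top 1 [0.7968 0.004  0.087 ] world [ 0.5517 -0.0182]
top 2 [0.8268 0.003  0.03  ] world [ 0.5605 -0.0745]
top 3 [ 0.8736  0.006  -0.0265] world [ 0.5732 -0.1297]
top 4 [ 0.846   0.005  -0.0775] world [ 0.581  -0.1801]
side 1 [0.9024 0.002  0.084 ] world [ 0.5502 -0.0215]
side 2 [0.8487 0.005  0.027 ] world [ 0.563  -0.0771]
side 3 [ 0.8758  0.005  -0.0295] world [ 0.5727 -0.1328]
side 4 [ 0.923   0.006  -0.0815] world [ 0.5827 -0.1838]
```

```bash
python3 -m jog '[{"delta_pos":[6,2,-10],"spin":0,"claw":1},{"delta_pos":[6,2,-22],"spin":0,"claw":1},{"delta_pos":[6,2,-32],"spin":0,"claw":1},{"delta_pos":[6,2,-38],"spin":0,"claw":1},{"delta_pos":[6,2,-40],"spin":0,"claw":1},{"delta_pos":[6,2,-40],"spin":0,"claw":1},{"delta_pos":[6,2,-40],"spin":0,"claw":1}]'
python3 - <<'E'
from h import *
F=[];P=[]
im=eyes.grab_frame('wrist'); b=eyes.grab_frame('side')
for k in range(6):
    s=bot.observe(); F.append(s['force']);P.append(s['position']); eyes.grab_frame('top')
print(s['clock'],np.mean(F,0),np.std(F,0),np.mean(P,0),np.std(P,0))
m=np.hstack([cv2.resize(b[200:320,370:490],(400,400),interpolation=cv2.INTER_CUBIC),cv2.resize(im[140:260,255:375],(400,400),interpolation=cv2.INTER_CUBIC)])
cv2.imwrite('pics/d4.png',m)
E
```

```text
clock: 2.6
position: [0.5829, -0.1819, 0.1132]
tool_rot: [-3.139, -0.003, 0.174]
force: [0.3, -0.0, -0.2]
grip_width: -0.0004
2.95 [ 0.26549852 -0.04695098  0.06686409] [0.25059746 0.30894165 0.55507323] [ 0.58292022 -0.18187099  0.11320918] [4.45008339e-05 2.80100587e-05 7.87412102e-05]
```

View pics/d4.png

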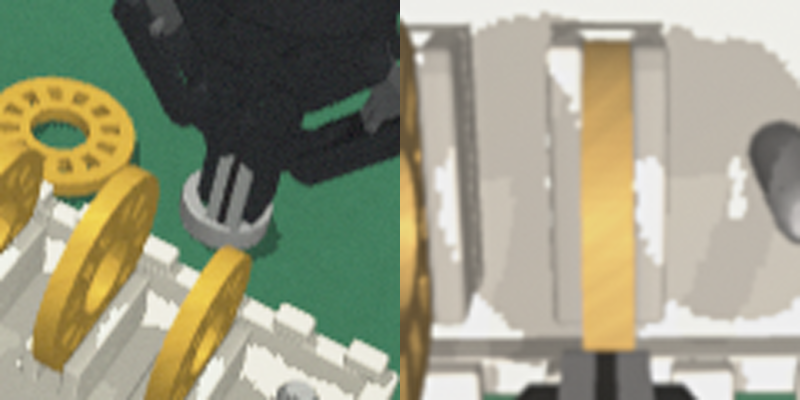

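Fingers are centred over disc4 in the row direction, with no contact yet. I'll step down and watch the force.

```bash
cat > chk.py <<'E'
from h import *
F=[];P=[]
for k in range(8):
    s=bot.observe(); F.append(s['force']);P.append(s['position']); eyes.grab_frame('top')
print(round(s['clock'],2),'F',np.mean(F,0).round(2),'P',np.mean(P,0).round(4))
E
python3 -m jog '[{"delta_pos":[0,0,-3],"spin":0,"claw":1},{"delta_pos":[0,0,-6],"spin":0,"claw":1},{"delta_pos":[0,0,-9],"spin":0,"claw":1},{"delta_pos":[0,0,-9],"spin":0,"claw":1},{"delta_pos":[0,0,-9],"spin":0,"claw":1}]' && python3 chk.py
```

```text
clock: 3.5
position: [0.5828, -0.1818, 0.1039]
tool_rot: [-3.139, -0.003, 0.174]
force: [-0.8, -0.2, -0.2]
grip_width: -0.0003
3.85 F [ 0.32 -0.01  0.34] P [ 0.5829 -0.1819  0.1041]
```

```bash
python3 -m jog '[{"delta_pos":[0,0,-3],"spin":0,"claw":1},{"delta_pos":[0,0,-6],"spin":0,"claw":1},{"delta_pos":[0,0,-6],"spin":0,"claw":1},{"delta_pos":[0,0,-6],"spin":0,"claw":1}]' && python3 chk.py &&  python3 -m jog '[{"delta_pos":[0,0,-2],"spin":0,"claw":1},{"delta_pos":[0,0,-4],"spin":0,"claw":1},{"delta_pos":[0,0,-4],"spin":0,"claw":1},{"delta_pos":[0,0,-4],"spin":0,"claw":1}]' && python3 chk.py
```

```text
clock: 4.3
position: [0.5828, -0.1818, 0.0979]
tool_rot: [-3.139, -0.003, 0.174]
force: [0.4, -0.4, -1.1]
grip_width: -0.0
4.65 F [-0.03  0.04 -0.02] P [ 0.5829 -0.1819  0.0981]
clock: 5.1
position: [0.5828, -0.1818, 0.094]
tool_rot: [-3.139, -0.003, 0.174]
force: [-0.3, 0.3, 0.4]
grip_width: -0.0001
5.45 F [-0.01 -0.29 -0.13] P [ 0.5829 -0.1819  0.0942]
```

```bash
cat > look.py <<'E'
import sys
from h import *
im=eyes.grab_frame('wrist'); b=eyes.grab_frame('side'); x0,y0=int(sys.argv[2]),int(sys.argv[3])
m=np.hstack([cv2.resize(b[y0:y0+90,x0:x0+90],(400,400),interpolation=cv2.INTER_CUBIC),cv2.resize(im[140:260,255:375],(400,400),interpolation=cv2.INTER_CUBIC)])
cv2.imwrite(f'pics/{sys.argv[1]}.png',m)
P=bot.observe()['position']
print('side crop: tcp',(proj('side',[P])[0]-[x0,y0])*400/90,'tcp+20mm',(proj('side',[P+[0,0,.02]])[0]-[x0,y0])*400/90)
E
python3 look.py d4b 390 230
python3 - <<'E'
from h import *
print((proj('side',[[.582,-.182,.108]])-[390,230])*400/90)
E
```

```text
side crop: tcp [187.30874139 253.21256906] tcp+20mm [197.88157394 213.29702063]
[[193.41143283 227.47590032]]
```

View pics/d4b.png

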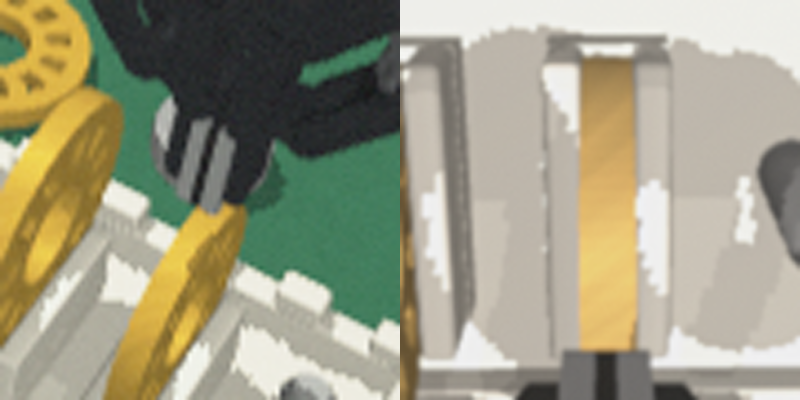

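The tips sit about 20 mm above the reported TCP and are centred over disc4's apex. I expect contact at a TCP z of about 0.088.

```bash
python3 -m jog '[{"delta_pos":[0,0,-2],"spin":0,"claw":1},{"delta_pos":[0,0,-4],"spin":0,"claw":1},{"delta_pos":[0,0,-6],"spin":0,"claw":1},{"delta_pos":[0,0,-6],"spin":0,"claw":1},{"delta_pos":[0,0,-6],"spin":0,"claw":1}]' && python3 chk.py &&  python3 -m jog '[{"delta_pos":[0,0,-1],"spin":0,"claw":1},{"delta_pos":[0,0,-2],"spin":0,"claw":1},{"delta_pos":[0,0,-3],"spin":0,"claw":1},{"delta_pos":[0,0,-3],"spin":0,"claw":1}]' && python3 chk.py
```

```text
clock: 6.1
position: [0.5829, -0.1819, 0.0881]
tool_rot: [-3.139, -0.003, 0.174]
force: [-0.0, 0.5, -0.1]
grip_width: -0.0001
6.45 F [-0.3   0.05  0.16] P [ 0.5829 -0.1819  0.0882]
clock: 6.9
position: [0.5828, -0.1818, 0.085]
tool_rot: [-3.139, -0.003, 0.174]
force: [-0.7, 0.1, 0.2]
grip_width: -0.0001
7.25 F [-0.08  0.02 -0.01] P [ 0.5829 -0.1819  0.0852]
```

```bash
python3 -m jog '[{"delta_pos":[0,0,-1],"spin":0,"claw":1},{"delta_pos":[0,0,-2],"spin":0,"claw":1},{"delta_pos":[0,0,-3],"spin":0,"claw":1},{"delta_pos":[0,0,-3],"spin":0,"claw":1}]' && python3 chk.py; python3 look.py d4c 390 230
```

```text
clock: 7.7
position: [0.5828, -0.1818, 0.082]
tool_rot: [-3.139, -0.003, 0.174]
force: [-0.5, -0.3, -0.6]
grip_width: -0.0001
8.05 F [ 0.08 -0.02  0.08] P [ 0.5829 -0.1819  0.0822]
side crop: tcp [181.44171919 276.11095466] tcp+20mm [191.77497984 237.11459595]
```

View pics/d4c.png

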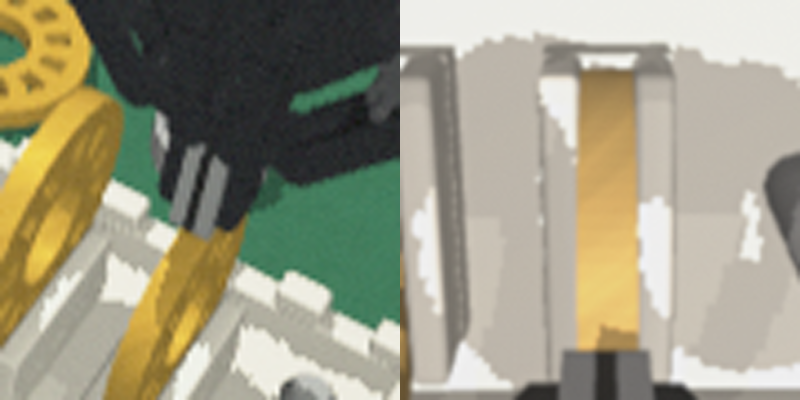

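Shadow of the tips is now on disc4 just ahead of them, so contact is near. I'll carry on in 2 mm steps.

```bash
python3 -m jog '[{"delta_pos":[0,0,-1],"spin":0,"claw":1},{"delta_pos":[0,0,-2],"spin":0,"claw":1},{"delta_pos":[0,0,-2],"spin":0,"claw":1}]' && python3 chk.py;python3 -m jog '[{"delta_pos":[0,0,-1],"spin":0,"claw":1},{"delta_pos":[0,0,-2],"spin":0,"claw":1},{"delta_pos":[0,0,-2],"spin":0,"claw":1}]' && python3 chk.py
```

```text
clock: 8.5
position: [0.5828, -0.1818, 0.0801]
tool_rot: [-3.139, -0.003, 0.174]
force: [0.1, -0.5, -0.4]
grip_width: -0.0001
8.85 F [ 0.18 -0.16  0.25] P [ 0.5829 -0.1819  0.0802]
clock: 9.2
position: [0.5828, -0.1819, 0.0781]
tool_rot: [-3.139, -0.003, 0.174]
force: [0.3, 0.4, 0.1]
grip_width: -0.0005
9.55 F [-0.24 -0.2   0.1 ] P [ 0.5829 -0.1819  0.0782]
```

```bash
python3 -m jog '[{"delta_pos":[0,0,-1],"spin":0,"claw":1},{"delta_pos":[0,0,-2],"spin":0,"claw":1},{"delta_pos":[0,0,-2],"spin":0,"claw":1}]' && python3 chk.py
python3 - <<'E'
from h import *
f=lambda P:((proj('wrist',[P])[0]-[255,140])*400/120).round()
P=bot.observe()['position']
print('apex',f([.5822,-.182,.108]),'apex+11x',f([.593,-.180,.108]),'tcp+20',f(P+[0,0,.02]),'tcp+28',f(P+[0,0,.028]),'tcp',f(P), 'tcp+20,+11x',f(P+[.011,0.002,.02]))
a=eyes.grab_frame('side'); b=cv2.imread('pics/side0.png')
k=cv2.absdiff(a,b).max(2)
# changes in disc4 lower part (shows pressing) vs disc2
for nm,(x0,x1,y0,y1) in {'disc4 low':(410,432,290,330),'disc2':(350,384,245,292)}.items(): print(nm,k[y0:y1,x0:x1].mean().round(2))
E
```

```text
clock: 9.9
position: [0.5828, -0.1818, 0.0761]
tool_rot: [-3.139, -0.003, 0.174]
force: [1.0, -0.2, 0.1]
grip_width: 0.0006
10.25 F [-0.1   0.    0.07] P [ 0.5829 -0.1819  0.0763]
apex [203. 405.] apex+11x [202. 343.] tcp+20 [203. 365.] tcp+28 [203. 389.] tcp [204. 314.] tcp+20,+11x [203. 305.]
disc4 low 6.92
disc2 2.56
```

```bash
cat > shift.py <<'E'
from h import *
# vertical shift of each disc's lower-left rim in side view vs. first picture (1mm ~0.6px)
a=cv2.cvtColor(eyes.grab_frame('side'),cv2.COLOR_BGR2HSV); b=cv2.cvtColor(cv2.imread('pics/side0.png'),cv2.COLOR_BGR2HSV)
T=np.array([.5677,-.1046+.0009,.1731]); ys={1:.085,2:.028,3:-.0285,4:-.0805}
for i in D:
    r=D[i]; zc=(.124 if i in(1,3) else .108)-r
    u=proj('side',tray(T,[-.7*r,ys[i],zc+.002]))[0].astype(int); x,y=u
    t=b[y-11:y+12,x-9:x+10,1:].copy(); w=a[y-18:y+19,x-13:x+14,1:].copy()
    s=cv2.matchTemplate(w,t,cv2.TM_CCOEFF_NORMED); _,v,_,(px,py)=cv2.minMaxLoc(s)
    sub=0
    if 0<py<s.shape[0]-1: l,c,h=s[py-1,px],s[py,px],s[py+1,px]; sub=.5*(l-h)/(l-2*c+h)
    print(i,(x,y),'dx',px-4,'dy',round(py-7+sub,2),'score',round(v,3))
E
python3 shift.py
```

```text
1 (np.int64(325), np.int64(259)) dx 0 dy -0.02 score 0.996
2 (np.int64(357), np.int64(276)) dx 0 dy -0.01 score 0.998
3 (np.int64(387), np.int64(293)) dx 0 dy -0.01 score 0.998
4 (np.int64(420), np.int64(312)) dx 0 dy -0.04 score 0.996
```

```bash
for k in 1 2; do :; done; python3 -m jog '[{"delta_pos":[0,0,-1],"spin":0,"claw":1},{"delta_pos":[0,0,-2],"spin":0,"claw":1},{"delta_pos":[0,0,-2],"spin":0,"claw":1}]' && python3 chk.py; python3 shift.py|tail -1; python3 -m jog '[{"delta_pos":[0,0,-1],"spin":0,"claw":1},{"delta_pos":[0,0,-2],"spin":0,"claw":1},{"delta_pos":[0,0,-2],"spin":0,"claw":1}]' && python3 chk.py; python3 shift.py|tail -1; python3 look.py d4d 390 230
```

```text
clock: 10.7
position: [0.5829, -0.1819, 0.0742]
tool_rot: [-3.139, -0.003, 0.174]
force: [0.7, 0.2, 0.3]
grip_width: -0.0002
11.05 F [0.29 0.24 0.25] P [ 0.5829 -0.1819  0.0743]
4 (np.int64(420), np.int64(312)) dx 0 dy -0.02 score 0.994
clock: 11.45
position: [0.583, -0.1819, 0.0723]
tool_rot: [-3.139, -0.003, 0.174]
force: [-0.7, 0.5, 1.6]
grip_width: 0.0001
11.8 F [0.   0.09 1.6 ] P [ 0.583  -0.1819  0.0724]
4 (np.int64(420), np.int64(312)) dx 0 dy 0.12 score 0.987
side crop: tcp [176.64294485 294.80646851] tcp+20mm [186.78268449 256.55184657]
```

View pics/d4d.png

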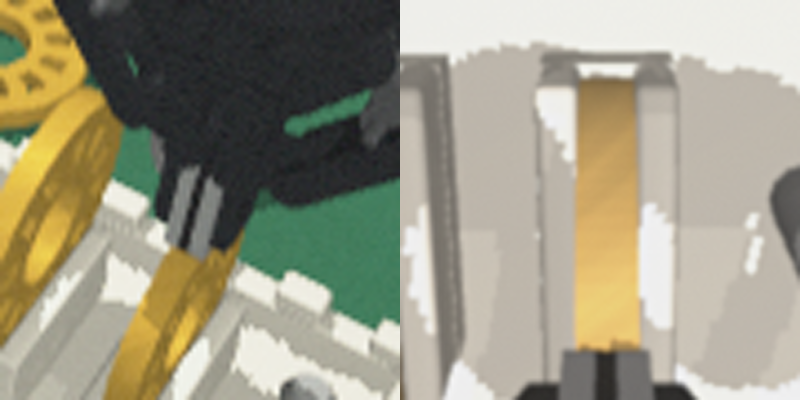

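Run:
```python
from h import *
T=np.array([.5677,-.1037,.1731])
def hit(n,uv,y=-.0805):
    c=eyes.camera_params(n); d=np.array([(uv[0]-c['cx'])/c['fx'],-(uv[1]-c['cy'])/c['fy'],-1])
    d=R.from_euler('xyz',c['attitude']).as_matrix()@d; o=c['origin']
    n_=np.array([-np.sin(T[2]),np.cos(T[2]),0]); p0=tray(T,[0,y,0])[0]
    k=((p0-o)@n_)/(d@n_); p=o+k*d; ex=np.array([np.cos(T[2]),np.sin(T[2]),0])
    return round((p-p0)@ex,4),round(p[2],4)
for uv in((196,248),(190,245),(208,256)): print('side (x in tray, z)',hit('side',np.array(uv)*90/400+[390,230]))
c=eyes.camera_params('wrist')
for z in(.09,.1,.108):
    for x in(-.03,-.02,-.01,0,.01,.02):
        print(z,x,((proj('wrist',tray(T,[x,-.0805,z]),c)[0]-[255,140])*400/120).round()[1],end='; ')
    print()
s=bot.observe(); d=s['position'][:2]-T[:2]; print('tcp in tray x',d@[np.cos(T[2]),np.sin(T[2])],s['moment'])
```

```text
side (x in tray, z) (np.float64(0.0067), np.float64(0.0923))
side (x in tray, z) (np.float64(-0.0014), np.float64(0.1019))
side (x in tray, z) (np.float64(0.0245), np.float64(0.0705))
0.09 -0.03 513.0; 0.09 -0.02 466.0; 0.09 -0.01 417.0; 0.09 0 367.0; 0.09 0.01 314.0; 0.09 0.02 260.0; 
0.1 -0.03 549.0; 0.1 -0.02 500.0; 0.1 -0.01 449.0; 0.1 0 396.0; 0.1 0.01 341.0; 0.1 0.02 285.0; 
0.108 -0.03 580.0; 0.108 -0.02 530.0; 0.108 -0.01 477.0; 0.108 0 422.0; 0.108 0.01 366.0; 0.108 0.02 306.0; 
tcp in tray x 0.001615454083943343 [ 0.00841171 -0.02407756 -0.02682299]
```

Contact. The force is vertical (Fx≈0) and the wrist view puts the tips centred on the apex. Free contact is at a TCP z of about 0.0744, so the tips really are about 34 mm above the reported TCP. I'll press a little further to confirm.

```bash
python3 -m jog '[{"delta_pos":[0,0,-1],"spin":0,"claw":1},{"delta_pos":[0,0,-2],"spin":0,"claw":1},{"delta_pos":[0,0,-2],"spin":0,"claw":1}]' && python3 chk.py; python3 shift.py
```

```text
clock: 12.3
position: [0.583, -0.1819, 0.0703]
tool_rot: [-3.139, -0.004, 0.174]
force: [0.2, 0.0, 3.6]
grip_width: 0.0001
12.65 F [-0.36  0.01  3.54] P [ 0.583  -0.1819  0.0704]
1 (np.int64(325), np.int64(259)) dx 0 dy -0.02 score 0.996
2 (np.int64(357), np.int64(276)) dx 0 dy -0.01 score 0.997
3 (np.int64(387), np.int64(293)) dx 0 dy -0.01 score 0.997
4 (np.int64(420), np.int64(312)) dx 0 dy 0.23 score 0.971
```

Disc4 is pressed about 4 mm at 3.5 N. Lifting clear and moving to disc3, where I expect contact near 0.090.

```bash
python3 -m jog '[{"delta_pos":[0,0,-0.5],"spin":0,"claw":1},{"delta_pos":[0,0,12],"spin":0,"claw":1},{"delta_pos":[0,0,30],"spin":0,"claw":1},{"delta_pos":[0,0,42],"spin":0,"claw":1},{"delta_pos":[-3,17,42],"spin":0,"claw":1},{"delta_pos":[-6,34,42],"spin":0,"claw":1},{"delta_pos":[-9.5,50,42],"spin":0,"claw":1},{"delta_pos":[-9.5,50,42],"spin":0,"claw":1}]' && python3 -m jog '[{"delta_pos":[0,0,-5],"spin":0,"claw":1},{"delta_pos":[0,0,-10],"spin":0,"claw":1},{"delta_pos":[0,0,-15],"spin":0,"claw":1},{"delta_pos":[0,0,-18],"spin":0,"claw":1},{"delta_pos":[0,0,-20],"spin":0,"claw":1},{"delta_pos":[0,0,-20],"spin":0,"claw":1}]' && python3 chk.py; python3 shift.py
python3 - <<'E'
from h import *
c=eyes.camera_params('wrist'); im=eyes.grab_frame('wrist'); h=cv2.cvtColor(im,cv2.COLOR_BGR2HSV)
g=cv2.inRange(h,(12,80,50),(34,255,255)); r=g[235:243,280:355]; print('gold cols by row', [(280+np.flatnonzero(q)[[0,-1]]).tolist() if q.any() else None for q in r], 'tip col ~317')
E
```

```text
clock: 13.55
position: [0.5729, -0.1281, 0.1121]
tool_rot: [-3.138, -0.003, 0.178]
force: [-1.0, -0.6, 0.8]
grip_width: -0.0001
clock: 14.15
position: [0.5728, -0.1283, 0.0917]
tool_rot: [-3.138, -0.002, 0.178]
force: [-0.3, 0.3, -0.2]
grip_width: -0.0001
14.5 F [ 0.19 -0.19 -0.01] P [ 0.573  -0.1282  0.0921]
1 (np.int64(325), np.int64(259)) dx 0 dy -0.02 score 0.997
2 (np.int64(357), np.int64(276)) dx 0 dy -0.01 score 0.998
3 (np.int64(387), np.int64(293)) dx 0 dy -0.01 score 0.997
4 (np.int64(420), np.int64(312)) dx 0 dy -0.05 score 0.982
gold cols by row [[313, 331], [313, 331], [313, 331], [313, 331], [313, 331], [313, 331], [313, 331], [313, 331]] tip col ~317
```

```bash
python3 -m jog '[{"delta_pos":[0.5,-2.8,0],"spin":0,"claw":1},{"delta_pos":[0.5,-2.8,-1],"spin":0,"claw":1},{"delta_pos":[0.5,-2.8,-2.5],"spin":0,"claw":1},{"delta_pos":[0.5,-2.8,-4],"spin":0,"claw":1},{"delta_pos":[0.5,-2.8,-5.2],"spin":0,"claw":1},{"delta_pos":[0.5,-2.8,-5.2],"spin":0,"claw":1}]' && python3 chk.py; python3 shift.py
```

```text
clock: 15.25
position: [0.5736, -0.1311, 0.0869]
tool_rot: [-3.138, -0.003, 0.178]
force: [-0.0, -1.3, 2.6]
grip_width: -0.0003
15.6 F [ 0.03 -2.07  2.86] P [ 0.5735 -0.1311  0.087 ]
1 (np.int64(325), np.int64(259)) dx 0 dy -0.02 score 0.996
2 (np.int64(357), np.int64(276)) dx 0 dy -0.01 score 0.998
3 (np.int64(387), np.int64(293)) dx 0 dy 0.47 score 0.98
4 (np.int64(420), np.int64(312)) dx 0 dy -0.05 score 0.981
```

Disc3 is pressed about 3 mm at 2.9 N and disc4 has sprung back. On to disc2.

```bash
cat > col.py <<'E'
from h import *
im=eyes.grab_frame('wrist'); g=cv2.inRange(cv2.cvtColor(im,cv2.COLOR_BGR2HSV),(12,80,50),(34,255,255))
for r in (225,238): print(r,(280+np.flatnonzero(g[r,280:355])[[0,-1]]).tolist() if g[r,280:355].any() else None)
E
python3 -m jog '[{"delta_pos":[0,0,10],"spin":0,"claw":1},{"delta_pos":[0,0,26],"spin":0,"claw":1},{"delta_pos":[-3,17,26],"spin":0,"claw":1},{"delta_pos":[-7,36,26],"spin":0,"claw":1},{"delta_pos":[-10.5,55,26],"spin":0,"claw":1},{"delta_pos":[-10.5,55,26],"spin":0,"claw":1},{"delta_pos":[-10.5,55,20],"spin":0,"claw":1},{"delta_pos":[-10.5,55,10],"spin":0,"claw":1}]' && python3 -m jog '[{"delta_pos":[0,0,-5],"spin":0,"claw":1},{"delta_pos":[0,0,-10],"spin":0,"claw":1},{"delta_pos":[0,0,-13],"spin":0,"claw":1},{"delta_pos":[0,0,-13],"spin":0,"claw":1}]' && python3 chk.py; python3 shift.py; python3 col.py
```

```text
clock: 16.5
position: [0.5633, -0.0762, 0.0968]
tool_rot: [-3.138, -0.004, 0.178]
force: [-0.1, -0.3, -1.1]
grip_width: -0.0001
clock: 16.9
position: [0.563, -0.0764, 0.0832]
tool_rot: [-3.138, -0.003, 0.178]
force: [-0.1, 0.9, -0.8]
grip_width: -0.0003
17.25 F [ 0.12  0.14 -0.06] P [ 0.5633 -0.0763  0.0838]
1 (np.int64(325), np.int64(259)) dx 0 dy -0.01 score 0.996
2 (np.int64(357), np.int64(276)) dx 0 dy -0.01 score 0.997
3 (np.int64(387), np.int64(293)) dx 0 dy -0.04 score 0.979
4 (np.int64(420), np.int64(312)) dx 0 dy -0.07 score 0.979
225 [305, 323]
238 [306, 323]
```

```bash
python3 -m jog '[{"delta_pos":[0,0,-4],"spin":0,"claw":1},{"delta_pos":[0,0,-7],"spin":0,"claw":1},{"delta_pos":[0,0,-9.5],"spin":0,"claw":1},{"delta_pos":[0,0,-11],"spin":0,"claw":1},{"delta_pos":[0,0,-13],"spin":0,"claw":1},{"delta_pos":[0,0,-13],"spin":0,"claw":1}]' && python3 chk.py; python3 shift.py
```

```text
clock: 18.0
position: [0.5632, -0.0762, 0.0707]
tool_rot: [-3.138, -0.004, 0.178]
force: [-2.1, -0.0, 2.9]
grip_width: 0.0004
18.35 F [-1.85  0.34  2.88] P [ 0.5632 -0.0762  0.0709]
1 (np.int64(325), np.int64(259)) dx 0 dy -0.02 score 0.996
2 (np.int64(357), np.int64(276)) dx 0 dy 0.6 score 0.964
3 (np.int64(387), np.int64(293)) dx 0 dy -0.03 score 0.977
4 (np.int64(420), np.int64(312)) dx 0 dy -0.07 score 0.977
```

Disc2 is pressed (2.9 N) and the others are free. Last one, disc1.

```bash
python3 -m jog '[{"delta_pos":[0,0,12],"spin":0,"claw":1},{"delta_pos":[0,0,28],"spin":0,"claw":1},{"delta_pos":[0,0,41],"spin":0,"claw":1},{"delta_pos":[0,0,41],"spin":0,"claw":1},{"delta_pos":[-4,19,41],"spin":0,"claw":1},{"delta_pos":[-8,38,41],"spin":0,"claw":1},{"delta_pos":[-11,56.5,41],"spin":0,"claw":1},{"delta_pos":[-11,56.5,41],"spin":0,"claw":1}]' && python3 -m jog '[{"delta_pos":[0,0,-6],"spin":0,"claw":1},{"delta_pos":[0,0,-12],"spin":0,"claw":1},{"delta_pos":[0,0,-16],"spin":0,"claw":1},{"delta_pos":[0,0,-16],"spin":0,"claw":1}]' && python3 chk.py; python3 shift.py; python3 col.py
```

```text
clock: 19.25
position: [0.5519, -0.0171, 0.1118]
tool_rot: [-3.137, -0.004, 0.181]
force: [-0.6, 0.7, 0.2]
grip_width: -0.0
clock: 19.65
position: [0.5515, -0.0177, 0.0949]
tool_rot: [-3.137, -0.003, 0.18]
force: [0.6, 0.6, -0.1]
grip_width: -0.0
20.0 F [ 0.19 -0.22  0.01] P [ 0.5519 -0.0174  0.0957]
1 (np.int64(325), np.int64(259)) dx 0 dy -0.02 score 0.996
2 (np.int64(357), np.int64(276)) dx 0 dy -0.05 score 0.979
3 (np.int64(387), np.int64(293)) dx 0 dy -0.02 score 0.975
4 (np.int64(420), np.int64(312)) dx 0 dy -0.06 score 0.981
225 [311, 328]
238 [311, 328]
```

```bash
python3 -m jog '[{"delta_pos":[0,-1.2,-2],"spin":0,"claw":1},{"delta_pos":[0,-1.2,-4],"spin":0,"claw":1},{"delta_pos":[0,-1.2,-5.5],"spin":0,"claw":1},{"delta_pos":[0,-1.2,-7],"spin":0,"claw":1},{"delta_pos":[0,-1.2,-9],"spin":0,"claw":1},{"delta_pos":[0,-1.2,-9],"spin":0,"claw":1},{"delta_pos":[0,-1.2,-9],"spin":0,"claw":1}]' && python3 chk.py; python3 shift.py; python3 chk.py
python3 - <<'E'
from h import *
b=eyes.grab_frame('side'); a=eyes.grab_frame('top')
cv2.imwrite('pics/end.png',np.hstack([cv2.resize(b[190:390,260:500],(480,400)),cv2.resize(a[130:290,300:480],(320,400))[:, :]]))
E
```

```text
clock: 20.85
position: [0.5519, -0.0184, 0.0869]
tool_rot: [-3.138, -0.004, 0.181]
force: [-1.6, -1.4, 2.9]
grip_width: 0.0003
21.2 F [-1.36 -0.87  2.98] P [ 0.5519 -0.0183  0.0869]
1 (np.int64(325), np.int64(259)) dx 0 dy 1.01 score 0.966
2 (np.int64(357), np.int64(276)) dx 0 dy -0.06 score 0.979
3 (np.int64(387), np.int64(293)) dx 0 dy -0.02 score 0.975
4 (np.int64(420), np.int64(312)) dx 0 dy -0.07 score 0.981
21.65 F [-1.66 -1.04  2.85] P [ 0.552  -0.0183  0.0869]
```

View pics/end.png

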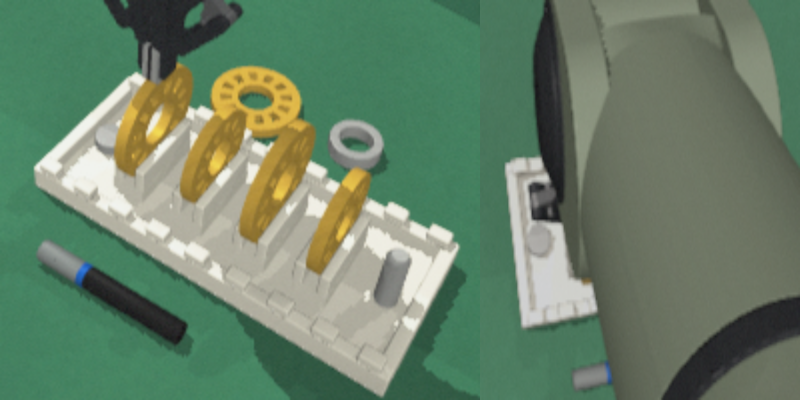

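The fingertips rest on disc1 alone, at about 2.9 N and steady. The other discs are back at free height and the bystanders are where they started.

```bash
python3 -c "
from workcell import bot
print(bot.job_done())"
```

```text
the job is handed in; nothing more can be done
None
```

I counted off all four discs from the pin, which stands at the tray's -y end: disc4, disc3, disc2, then disc1. I handed the job in with the closed fingertips resting on disc1; the system gave no verdict. Each disc was pressed about 3–4 mm by arm height, at about 3.5, 2.9, 2.9 and 2.9 N upward force.

**Last checks, at about 21.6 s:**
- **Disc1:** steady at about 2.9 N, with its rim visibly lower in the side picture.
- **Discs 2–4:** back within 0.1 px (roughly 0.2 mm) of their first picture.
- **Pen, spare disc and ring:** looked unmoved in the final side picture. I judged this by eye and did not measure it.

**What disagreed:**
- **Tip height:** the fingertips met the discs with the reported TCP about 34 mm below the disc tops. My side-camera estimate had put the tips only about 20 mm above the TCP. I went by the force reading, stepping down until contact.
- **Row position:** my first fit from the tray corners put the row about 5 mm off in x. I corrected it from the discs themselves before touching any.
- **Sideways force:** I saw up to about 2 N on discs 3, 2 and 1, probably friction.

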